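# Show how the small tin is to be closed

## Robot

A 6-joint arm with a two-finger parallel gripper is mounted at the origin on a cart in front of the work surface, level with it; the furniture and walls round the work are solid. World frame = base frame: x ahead of the robot, y to its left, z up, the work surface at z = 0. Lengths are in mm, angles in rad, forces in N, time in s.
With the tool pointing down it reaches from about 250 to 800 mm from the base axis. Payload 3.9 kg.
Tool frame: the origin (TCP) lies between the finger pads; the fingertips stand 11 mm ahead of it and the grasp point (between the pads) lies 8 mm behind it (bot.tcp_to_tips is the distance from the TCP to the fingertips, in mm); z points along the fingers, y is the line along which they close (so a half turn about z gives the same grasp; the last joint's range is limited). The gripper opens to 85 mm and grips with 20 to 120 N. Pads are 22 mm wide; open, the fingers measure 114 mm over their backs; the gripper's body (76 mm by 85 mm) begins 54 mm behind the grasp point. The pads swing forward as they close: fully open they stand 13 mm farther back than shut.
Start: joints at [-1.286, 0.26, -0.138, 1.173, 0, 1.571], TCP at [147.502, -503.844, 242.304] pointing down, gripper open.
Joint ranges: [-2.78, 2.78], [-0.83, 1.72], [-1.28, 1.37], [-1.9, 2.12], [-1.57, 1.48], [-3.14, 3.14]. Speed limits (rad/s): [2.57, 2.57, 3.14, 3.14, 3.14, 3.14].

## Interface

Orientations are given as a unit quaternion [w, x, y, z].
In Python, from rig import sensors, cams, bot gives the robot as it stands. The module is installed in compiled form; this text tells all that it offers.
- The arm moves only by the tool drive_tool, never from a script. Its argument "moves" is a list of rows, each a list of 2 entries, a list of its own where there are three numbers: the shift along the tool's x, y, z in units of 30 mm (1.0 is 30 mm), then the turn about the tool's z in rad. A call has 1 to 8 rows; each row is the pose to reach, as a shift and turn from the pose commanded when the call began, along the tool's axes at that moment; what a row does not reach only later rows make up. A row lasts 1/10 s, in which the tool goes at most 50 mm and 8.59 degrees, less where a joint would pass 70% of its speed; a pose out of reach is approached as far as the arm can. A call with a gripper value outside its range is refused whole. "hand" is the gripper's target within -1 to 1 (shut at 1, half-way at 0, fully open at -1), set as the call begins (left out, the last holds). The fingers move at their own pace and stop on an object; the grip force is fixed at half the most. Time passes only in rows, so rows that repeat a pose let the fingers close. It gives the time, the measured TCP pose, the force, the opening and the grip force at its end, in the units of the state.
- sensors.state(): the state, without advancing time (a new reading comes with each control period).
- cams.snapshot(name): name is "scene" or "side" or "wrist"; returns a dict with "frame" (480x640x3 uint8, red, green, blue), "depth" (480x640 float32, mm along the optical axis (not along the pixel's ray), 0 where there is no reading), "fx", "fy", "cx", "cy" (pixels), "distortion" ([k1, k2, p1, p2, k3] as OpenCV has them; the pictures are not rectified), "rvec" (rotation vector, rad) and "tvec" (3), from world to camera coordinates, as OpenCV has them; the wrist camera has in their place "hand_eye" (4x4, takes a point from camera to tool coordinates, whose origin is the TCP and whose axes are the flange's). Camera axes: x right, y down, z forward; pixel columns grow to the right and rows downward; lengths in mm; the calibration is good to about 2 mm. A picture is of the moment at which its call begins: read the wrist's pose just before it.
- bot.hand_in(): hands the job in; it is judged then, once.
The state is a dict: "clock": time; "joint_pos": joint angles; "qd": joint speeds; "effort": joint torques, N m; "ee_pos": TCP position; "eef_rot": TCP orientation; "ft_force": force on the tool from outside, world axes, zero at the start; "wrist_torque": the same for the moment, N m; "width": finger opening in mm; "gripper_force": force on a finger pad.
Only numpy, scipy, OpenCV 4.12 (cv2) and the standard library are available. Lean on these libraries where they do the work, as an engineer would, in place of code of your own. Each camera call takes 0.05 s, during which the arm holds its last target. There are 200 camera calls.

## Task

Show the apprentice how the small paint tin is to be closed by pointing with the fingertips from a few centimetres above the middle of each thing: first at the loose tin lid, then at the smaller of the two open tins in the middle of the worktop, holding the hand still for two seconds over each, and last at the black head of the mallet, where the hand stays when you finish. Point, do not fetch: touch and move nothing, and do not point at the larger tin or the clear plastic cup.

Things in the scene. Friction and masses are not known exactly. Their poses are not given: they have to be found in the camera images.
- lid_top (a point): round flat metal tin lid, 93 mm across and 7 mm thick, lying loose on the front half of the worktop; the point is the centre of its upper side, z up
- small_tin_top (a point): the smaller of the two open tins standing in the middle of the worktop, 91 mm across and 98 mm high; the point is the centre of its mouth at rim height, z up
- mallet_head_top (a point): rubber mallet lying on the front half of the worktop, 269 mm long overall along its own y axis, with a black cylindrical head (70 mm long along its x axis, 48 mm thick) at its -y end and a wooden handle towards +y; the point is on top of the head, above its middle, 48 mm over the worktop, z up
- large_tin_top (a point): the larger of the two open tins, 112 mm across and 118 mm high, not to be pointed at; the point is the centre of its mouth at rim height, z up
- cup_top (a point): single clear plastic mixing cup, open, 89 mm across and 108 mm high, not to be pointed at; the point is the centre of its mouth at rim height, z up

How it is judged:
By the outcome, as a careful person would: the job done as asked, in the order asked, and still so for the second after the job is handed in, with the robot touching nothing.
It also fails if it takes over 40 s, if anything falls off the work surface, if the arm or the gripper's body presses on something with over 40 N, if the wrist force passes 120 N, or if a joint passes its speed limit or range.

## Working session

There is one attempt and no reset: what is moved stays moved. The work goes in short steps, Python scripts to look and compute and a tool call to move; the robot and the scene stay as the last step left them, time stands still between calls to the robot, and variables do not carry over. Pictures are saved under pics/ and viewed, at most 10 in all, crops included, and the job is handed in when it is done.

Besides the shell and the picture viewer there is one more tool, called after ">>>" in YAML: its name, and indented under it one key for each argument. drive_tool: Moves the arm, as the interface text tells. Its arguments: {"type":"object","properties":{"moves":{"type":"array","items":{"type":"array"}},"hand":{"type":"number"}},"required":["moves"]}

```bash
mkdir -p pics; cat > h.py <<'E'
import numpy as np,cv2
from rig import sensors,cams,bot
def save(n,f):
    s=cams.snapshot(n); cv2.imwrite(f'pics/{f}.png',s['frame'][:,:,::-1]); np.savez(f'{f}.npz',**{k:np.array(v) for k,v in s.items()}); return s
def pts(s,uv,z=None):
    K=np.array([[s['fx'],0,s['cx']],[0,s['fy'],s['cy']],[0,0,1]],float)
    R=cv2.Rodrigues(np.array(s['rvec'],float))[0];t=np.array(s['tvec'],float).ravel()
    n=cv2.undistortPoints(np.array(uv,float).reshape(-1,1,2),K,np.array(s['distortion'],float)).reshape(-1,2)
    r=np.c_[n,np.ones(len(n))]
    if z is None:
        d=np.array([s['depth'][int(v),int(u)] for u,v in uv])
    else:
        c=-R.T@t; w=r@R; d=(z-c[2])/w[:,2]
    return (r*d[:,None]-t)@R
E
python3 -c "
from h import *
save('scene','a');save('side','b');s=sensors.state();print(s['ee_pos'],s['eef_rot'],s['clock'])"
```

```text
[ 147.3261619  -503.28949347  241.55005552] [-8.76659295e-04  9.89881403e-01  1.41894418e-01 -1.20215344e-04] 0.1
```

View pics/a.png

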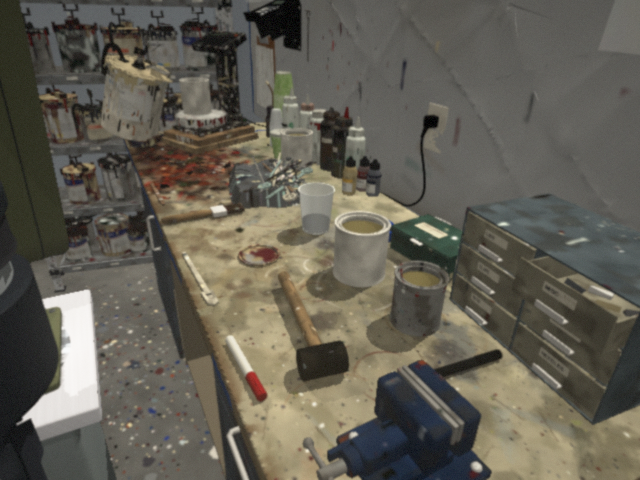

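View pics/b.png

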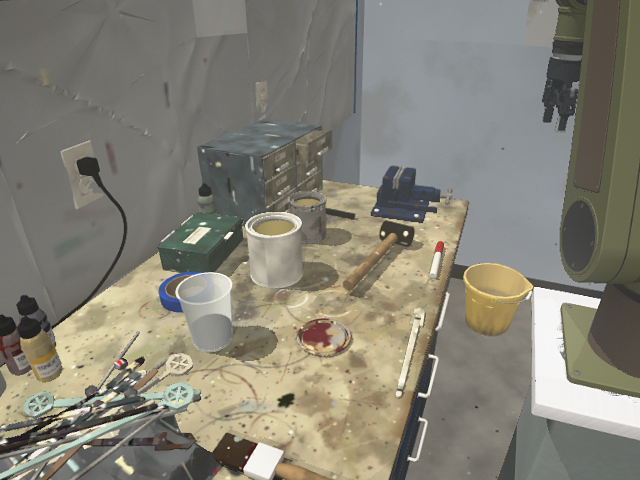

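The scene view shows the lid near (260,256), the small grey tin's mouth near (420,278), the large tin's mouth near (362,226) and the mallet head near (322,358). In the side view they are near (324,336), (307,202), (274,226) and (397,233), in the same order. I'll triangulate using the known heights.

```bash
python3 - <<'E'
from h import *
a=dict(np.load('a.npz'));b=dict(np.load('b.npz'))
for n,z,ua,ub in [('lid',7,(260,256),(324,336)),('small',98,(420,276),(307,202)),('large',118,(362,226),(274,226)),('cup',108,(317,188),(204,288)),('mal',48,(322,350),(397,226))]:
    print(n,pts(a,[ua],z).round(),pts(b,[ub],z).round())
# rim diameters / depth checks
print('small rim',pts(a,[(394,274),(447,274)],98).round(),'mallet side/depth',pts(a,[(322,350)]).round(),pts(b,[(397,226)]).round(),'handle end',pts(a,[(284,276)],12).round())
A=cv2.resize(a['frame'][225:385,230:460],None,fx=3.4,fy=3.4,interpolation=2)[:600,:790]
B=cv2.resize(b['frame'][180:360,250:430],None,fx=3.3,fy=3.3,interpolation=2)
cv2.imwrite('pics/a2.png',A[:,:,::-1]);cv2.imwrite('pics/b2.png',B[:,:,::-1])
E
```

```text
lid [[491. 130.   7.]] [[491. 142.   7.]]
small [[ 663. -195.   98.]] [[ 657. -169.   98.]]
large [[652. -25. 118.]] [[652.  -0. 118.]]
cup [[674. 217. 108.]] [[666. 215. 108.]]
mal [[ 456. -237.   48.]] [[ 457. -222.   48.]]
small rim [[ 626. -172.   98.]
 [ 709. -209.   98.]] mallet side/depth [[ 455. -240.   50.]] [[ 458. -226.   46.]] handle end [[505.  25.  12.]]
```

View pics/a2.png

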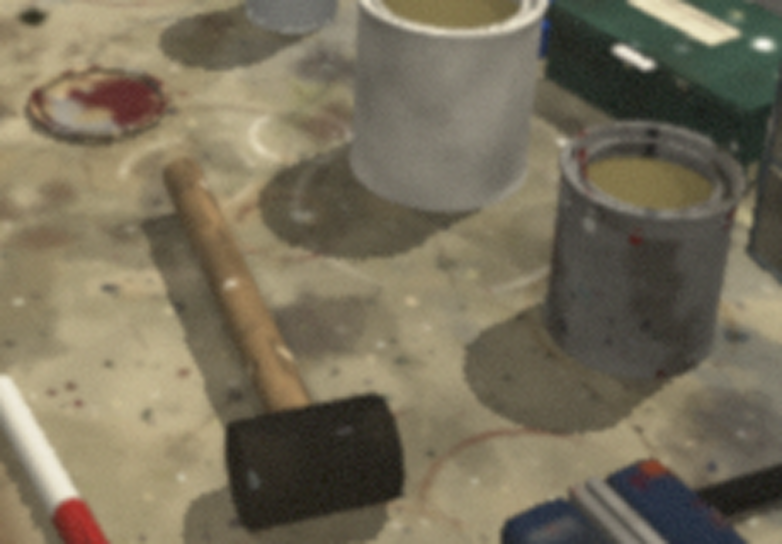

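View pics/b2.png

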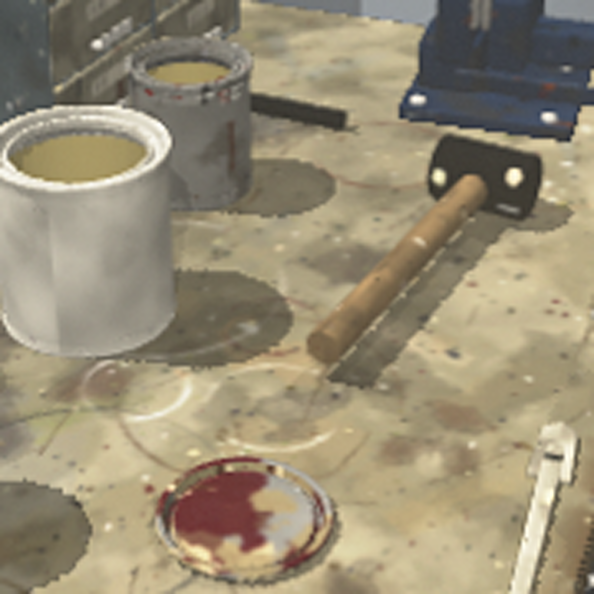

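```bash
python3 - <<'E'
from h import *
a=dict(np.load('a.npz'));b=dict(np.load('b.npz'))
for n,z,ua,ub in [('lid',7,(258.5,255.3),(324.8,336.2)),('small',98,(421.5,274.6),(307.6,201.2)),('mal',24,(322.9,360.6),(397,233.6)),('large',118,(362,226),(272.5,224))]:
    print(n,pts(a,[ua],z).round(),pts(b,[ub],z).round())
q=[(324.8,336.2+dy) for dy in(-18,0,18)];print(pts(b,q,7).round(),pts(b,[(298,336),(352,336)],7).round())
print(pts(b,q).round())
print('small rim b',pts(b,[(288.5,201),(326.7,201),(307.6,191.2),(307.6,210.9)],98).round())
print('rim a',pts(a,[(393.8,274),(449,274),(421,260.3),(421,288.8)],98).round())
from scipy.spatial.transform import Rotation as R
s=sensors.state();w,x,y,z=s['eef_rot'];M=R.from_quat([x,y,z,w]).as_matrix();print(M.round(3))
E
```

```text
lid [[489. 134.   7.]] [[489. 142.   7.]]
small [[ 668. -193.   98.]] [[ 658. -173.   98.]]
mal [[ 460. -235.   24.]] [[ 457. -231.   24.]]
large [[652. -25. 118.]] [[659.  -7. 118.]]
[[507.  98.   7.]
 [489. 142.   7.]
 [473. 183.   7.]] [[532. 158.   7.]
 [446. 125.   7.]]
[[511.  88.  -2.]
 [491. 138.   3.]
 [473. 182.   6.]]
small rim b [[ 699. -159.   98.]
 [ 617. -190.   98.]
 [ 681. -228.   98.]
 [ 637. -126.   98.]]
rim a [[ 626. -171.   98.]
 [ 712. -211.   98.]
 [ 697. -154.   98.]
 [ 640. -227.   98.]]
[[ 0.96   0.281 -0.   ]
 [ 0.281 -0.96   0.002]
 [ 0.    -0.002 -1.   ]]
```

>>> drive_tool:
  moves:
    - [[16.9,-17.3,0],-1.5]
    - [[16.9,-17.3,0],-1.5]
    - [[16.9,-17.3,0],-1.5]
    - [[16.9,-17.3,0],-1.5]
    - [[16.9,-17.3,0],-1.5]
    - [[16.9,-17.3,0],-1.5]
    - [[16.9,-17.3,0],-1.5]
    - [[16.9,-17.3,0],-1.5]
  hand: 1

```text
clock: 0.9
ee_pos: [335.6, -148.8, 242.2]
eef_rot: [0.0, 0.735, 0.678, 0.0]
ft_force: [1.5, -1.5, 0.1]
width: 0.1
gripper_force: 0.0
```

```bash
cat >> h.py <<'E'
from scipy.spatial.transform import Rotation as Ro
def go(p):
    s=sensors.state();w,x,y,z=s['eef_rot'];M=Ro.from_quat([x,y,z,w]).as_matrix()
    e=np.array(s['ee_pos']);print('t',s['clock'],'tcp',e.round(1),'q',np.round(s['joint_pos'],2),'yaw',np.arctan2(M[1,0],M[0,0]).round(3),'w',s['width'],bot.tcp_to_tips)
    print('units',(M.T@(np.array(p)-e)/30).round(2),'turn left to base-radial',)
E
python3 -c "
from h import *
go([489,138,240])"
```

```text
t 0.9 tcp [ 335.6 -148.8  242.2] q [-0.42 -0.01 -0.46  1.12 -0.    1.23] yaw 1.49 w 0.1402744782071647 11.0
units [9.94 4.33 0.07] turn left to base-radial
```

>>> drive_tool:
  moves:
    - [[9.9,4.3,0],0]
    - [[9.9,4.3,0],0]
    - [[9.9,4.3,0],0]
    - [[9.9,4.3,0],0]
    - [[9.9,4.3,0],0]
    - [[9.9,4.3,0],0]
    - [[9.9,4.3,0],0]
    - [[9.9,4.3,0],0]

```text
clock: 1.7
ee_pos: [490.8, 137.1, 241.4]
eef_rot: [-0.0, 0.735, 0.678, 0.0]
ft_force: [-0.5, -1.3, -0.2]
width: 0.1
gripper_force: 0.0
```

```bash
python3 -c "
from h import *
go([489,138,75])
st=sensors.state();s=save('wrist','w1');np.savez('w1s.npz',p=st['ee_pos'],q=st['eef_rot']);print(s['hand_eye'],s['distortion'])"
```

```text
t 1.7 tcp [490.8 137.1 241.4] q [ 0.27  0.23 -0.18  1.16  0.    1.92] yaw 1.489 w 0.057424346124339866 11.0
units [ 0.02 -0.06  5.55] turn left to base-radial
[[-8.32108545e-05 -9.59750107e-01 -2.80855345e-01  7.02952470e+01]
 [ 9.99998902e-01  3.35668938e-04 -1.44333754e-03  6.88411585e-01]
 [ 1.47951777e-03 -2.80855157e-01  9.59749025e-01 -1.31878376e+02]
 [ 0.00000000e+00  0.00000000e+00  0.00000000e+00  1.00000000e+00]] [-0.02189007  0.          0.          0.          0.        ]
```

View pics/w1.png

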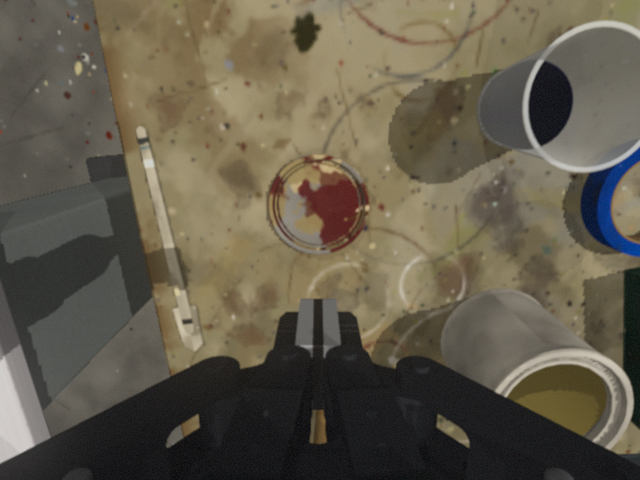

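The wrist view shows the lid centred at about (318,205), spanning 266–369 by 155–255. The closed fingertips appear at about (319,300). I'll compute the lid centre from these.

```bash
cat >> h.py <<'E'
def wpt(f,uv,zw):
    s=dict(np.load(f+'.npz'));t=np.load(f+'s.npz');w,x,y,z=t['q'];M=np.eye(4);M[:3,:3]=Ro.from_quat([x,y,z,w]).as_matrix();M[:3,3]=t['p']
    C=np.linalg.inv(M@s['hand_eye']);s['rvec']=cv2.Rodrigues(C[:3,:3])[0];s['tvec']=C[:3,3]
    return pts(s,uv,zw).round(1)
E
python3 -c "
from h import *
print(wpt('w1',[(317.5,205),(266,205),(369,205),(318,155),(318,255)],7))
print('large',wpt('w1',[(565,405)],118),'cup',wpt('w1',[(590,97)],108))
p=wpt('w1',[(317.5,205)],7)[0];go([p[0],p[1],7+40+11])"
```

```text
[[490.9 139.    7. ]
 [444.5 142.8   7. ]
 [537.3 135.2   7. ]
 [495.  183.    7. ]
 [487.5  91.7   7. ]]
large [[662.9  -4.1 118. ]] cup [[665.3 211.4 108. ]]
t 1.75 tcp [489.5 135.3 241.5] q [ 0.27  0.23 -0.18  1.16 -0.    1.92] yaw 1.487 w -0.16943634974705757 11.0
units [0.13 0.05 6.12] turn left to base-radial
```

>>> drive_tool:
  moves:
    - [[0.1,0.05,1.5],0]
    - [[0.1,0.05,3],0]
    - [[0.1,0.05,4.5],0]
    - [[0.1,0.05,5.5],0]
    - [[0.1,0.05,6.1],0]
    - [[0.1,0.05,6.1],0]
    - [[0.1,0.05,6.1],0]
    - [[0.1,0.05,6.1],0]

```text
clock: 2.55
ee_pos: [492.1, 136.7, 60.8]
eef_rot: [0.001, 0.737, 0.676, 0.001]
ft_force: [0.0, -0.2, 0.3]
width: 0.2
gripper_force: 0.0
```

>>> drive_tool:
  moves:
    - [[0,0,0],0]
    - [[0,0,0],0]
    - [[0,0,0],0]
    - [[0,0,0],0]
    - [[0,0,0],0]
    - [[0,0,0],0]
    - [[0,0,0],0]
    - [[0,0,0],0]

```text
clock: 3.35
ee_pos: [491.1, 137.0, 59.2]
eef_rot: [-0.0, 0.737, 0.676, -0.0]
ft_force: [-0.3, 0.3, 0.1]
width: -0.0
gripper_force: 0.0
```

>>> drive_tool:
  moves:
    - [[0,0,0],0]
    - [[0,0,0],0]
    - [[0,0,0],0]
    - [[0,0,0],0]
    - [[0,0,0],0]
    - [[0,0,0],0]
    - [[0,0,0],0]
    - [[0,0,0],0]

```text
clock: 4.15
ee_pos: [491.1, 137.0, 59.3]
eef_rot: [-0.0, 0.737, 0.676, -0.0]
ft_force: [-0.8, 0.3, -0.2]
width: 0.1
gripper_force: 0.0
```

>>> drive_tool:
  moves:
    - [[0,0,0],0]
    - [[0,0,0],0]
    - [[0,0,0],0]
    - [[0,0,0],0]
    - [[0,0,0],0]
    - [[0,0,0],0]
    - [[0,0,0],0]
    - [[0,0,0],0]

```text
clock: 4.95
ee_pos: [491.1, 137.0, 59.3]
eef_rot: [-0.0, 0.737, 0.676, 0.0]
ft_force: [0.2, 1.0, 0.0]
width: -0.0
gripper_force: 0.0
```

>>> drive_tool:
  moves:
    - [[0,0,-1.5],0]
    - [[0,0,-3],0]
    - [[0,0,-4.5],0]
    - [[0,0,-6],0]
    - [[0,0,-7],0]
    - [[0,0,-7],0]

```text
clock: 5.55
ee_pos: [493.9, 137.7, 274.4]
eef_rot: [0.002, 0.737, 0.676, 0.004]
ft_force: [0.4, 1.1, 0.7]
width: -0.1
gripper_force: 0.0
```

```bash
python3 -c "
from h import *
go([480,-120,268]);go([663,-184,268])
"
```

```text
t 5.55 tcp [493.9 137.7 274.4] q [ 0.27  0.22 -0.11  1.23  0.    1.93] yaw 1.485 w -0.14704758678920496 11.0
units [-8.6   0.27  0.19] turn left to base-radial
t 5.55 tcp [493.9 137.7 274.4] q [ 0.27  0.22 -0.11  1.23  0.    1.93] yaw 1.485 w -0.14704758678920496 11.0
units [-10.2    6.53   0.24] turn left to base-radial
```

>>> drive_tool:
  moves:
    - [[-8.6,0.9,0],0]
    - [[-8.6,0.9,0],0]
    - [[-8.6,0.9,0],0]
    - [[-8.6,0.9,0],0]
    - [[-8.6,0.9,0],0]
    - [[-8.6,0.9,0],0]
    - [[-10.2,5.5,0.1],0]
    - [[-10.2,5.5,0.1],0]

```text
clock: 6.35
ee_pos: [586.4, -163.6, 266.5]
eef_rot: [-0.001, 0.737, 0.676, -0.0]
ft_force: [1.3, 1.4, 1.7]
width: -0.2
gripper_force: 0.0
```

```bash
python3 -c "
from h import *
go([640,-184,268])
"
```

```text
t 6.35 tcp [ 586.4 -163.6  266.5] q [-0.27  0.4   0.13  1.31  0.    1.39] yaw 1.484 w -0.17509851166981186 11.0
units [-0.52  1.84 -0.06] turn left to base-radial
```

>>> drive_tool:
  moves:
    - [[-0.5,1.8,0],0]
    - [[-0.5,1.8,0],0]
    - [[-0.5,1.8,0],0]
    - [[-0.5,1.8,0],0]

```text
clock: 6.75
ee_pos: [638.4, -181.9, 266.6]
eef_rot: [-0.001, 0.737, 0.676, -0.001]
ft_force: [-0.1, 0.5, -0.1]
width: -0.4
gripper_force: 0.0
```

```bash
python3 -c "
from h import *
st=sensors.state();s=save('wrist','w2');np.savez('w2s.npz',p=st['ee_pos'],q=st['eef_rot'])"
```

```text
(no output)
```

View pics/w2.png

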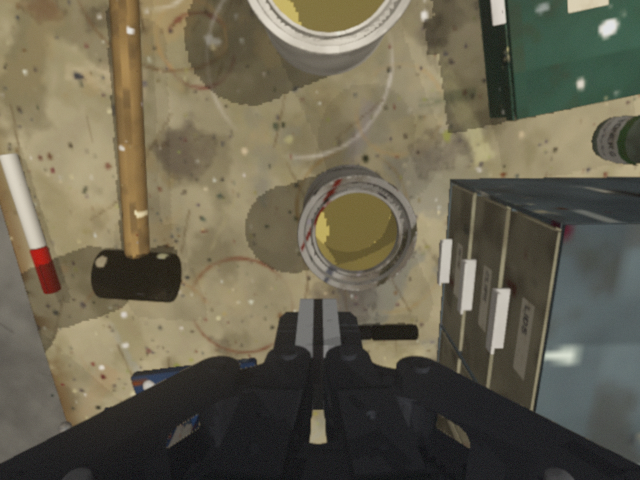

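The small tin's rim spans 299–416 by 174–291, so its centre is at about (357.5,232). The mallet head is at about (137,275). The drawer cabinet is on the right, so I'll check its clearance.

```bash
python3 -c "
from h import *
print('small',wpt('w2',[(357.5,232.5),(299,232),(416,232),(357,174),(357,291)],98))
print('mallet',wpt('w2',[(137,275)],24),wpt('w2',[(92,272),(181,276)],30), wpt('w2',[(137,250),(137,301)],30))
print('cab',wpt('w2',[(450,180),(570,225),(492,340)],None), 'vice',wpt('w2',[(200,372)],None))
p=wpt('w2',[(357.5,232.5)],98)[0];go([p[0],p[1],98+45+11])"
```

```text
small [[ 667.7 -191.2   98. ]
 [ 623.7 -187.1   98. ]
 [ 711.7 -194.5   98. ]
 [ 669.9 -147.4   98. ]
 [ 664.5 -238.6   98. ]]
mallet [[ 456.4 -235.2   24. ]] [[ 416.4 -226.6   30. ]
 [ 501.7 -237.8   30. ]] [[ 464.7 -208.5   30. ]
 [ 453.7 -260.    30. ]]
cab [[ 7.670e+02 -1.721e+02  7.000e-01]
 [ 7.692e+02 -1.708e+02  1.950e+02]
 [ 7.501e+02 -2.598e+02  1.508e+02]] vice [[ 610.6 -168.3  308.9]]
t 6.8 tcp [ 638.3 -181.8  267.4] q [-0.28  0.5   0.3   1.37  0.    1.38] yaw 1.485 w 0.15726976664156972 11.0
units [-0.23  1.01  3.78] turn left to base-radial
```

>>> drive_tool:
  moves:
    - [[-0.25,1.0,0.5],0]
    - [[-0.25,1.0,1.5],0]
    - [[-0.25,1.0,2.7],0]
    - [[-0.25,1.0,3.5],0]
    - [[-0.25,1.0,3.8],0]
    - [[-0.25,1.0,3.8],0]
    - [[-0.25,1.0,3.8],0]
    - [[-0.25,1.0,3.8],0]

```text
clock: 7.6
ee_pos: [670.0, -193.1, 155.8]
eef_rot: [0.002, 0.737, 0.676, 0.001]
ft_force: [0.2, 0.1, 1.3]
width: 0.6
gripper_force: 0.0
```

>>> drive_tool:
  moves:
    - [[0,0,0],0]
    - [[0,0,0],0]
    - [[0,0,0],0]
    - [[0,0,0],0]
    - [[0,0,0],0]
    - [[0,0,0],0]
    - [[0,0,0],0]
    - [[0,0,0],0]

```text
clock: 8.4
ee_pos: [668.9, -192.8, 153.2]
eef_rot: [-0.0, 0.737, 0.676, -0.0]
ft_force: [-0.1, -0.1, 0.2]
width: -0.2
gripper_force: 0.0
```

>>> drive_tool:
  moves:
    - [[0,0,0],0]
    - [[0,0,0],0]
    - [[0,0,0],0]
    - [[0,0,0],0]
    - [[0,0,0],0]
    - [[0,0,0],0]
    - [[0,0,0],0]
    - [[0,0,0],0]

```text
clock: 9.2
ee_pos: [668.9, -192.9, 153.3]
eef_rot: [0.0, 0.737, 0.676, 0.0]
ft_force: [0.1, -0.1, 0.9]
width: -0.3
gripper_force: 0.0
```

>>> drive_tool:
  moves:
    - [[0,0,0],0]
    - [[0,0,0],0]
    - [[0,0,0],0]
    - [[0,0,0],0]
    - [[0,0,0],0]
    - [[0,0,0],0]
    - [[0,0,0],0]
    - [[0,0,0],0]

```text
clock: 10.0
ee_pos: [668.9, -192.9, 153.3]
eef_rot: [0.0, 0.737, 0.676, 0.0]
ft_force: [-0.4, 0.8, 0.1]
width: 0.0
gripper_force: 0.0
```

>>> drive_tool:
  moves:
    - [[0,0,-1],0]
    - [[0,0,-2],0]
    - [[0,0,-2.5],0]
    - [[0,0,-2.5],0]

```text
clock: 10.4
ee_pos: [670.5, -193.3, 231.5]
eef_rot: [0.003, 0.737, 0.676, 0.002]
ft_force: [1.4, 0.8, 0.0]
width: 0.0
gripper_force: 0.0
```

```bash
python3 -c "
from h import *
go([457,-234,220])
"
```

```text
t 10.4 tcp [ 670.5 -193.3  231.5] q [-0.28  0.57  0.33  1.32  0.    1.38] yaw 1.485 w 0.04011288488417031 11.0
units [-1.96 -6.98  0.34] turn left to base-radial
```

>>> drive_tool:
  moves:
    - [[-1.95,-7,0],0]
    - [[-1.95,-7,0],0]
    - [[-1.95,-7,0],0]
    - [[-1.95,-7,0],0]
    - [[-1.95,-7,0],0]
    - [[-1.95,-7,0],0]
    - [[-1.95,-7,0],0]
    - [[-1.95,-7,0],0]

```text
clock: 11.2
ee_pos: [455.9, -233.1, 227.8]
eef_rot: [0.0, 0.737, 0.676, 0.0]
ft_force: [-0.3, -0.1, -0.4]
width: -0.2
gripper_force: 0.0
```

```bash
python3 -c "
from h import *
st=sensors.state();s=save('wrist','w3');np.savez('w3s.npz',p=st['ee_pos'],q=st['eef_rot']);go([457,-234,48+40+11])
a=dict(np.load('a.npz'));P=pts(a,[(430,375),(400,368),(385,395)]);print('vice',P.round())"
```

```text
t 11.25 tcp [ 456.  -233.   227.8] q [-0.47  0.24 -0.2   1.13  0.    1.18] yaw 1.486 w 0.2638583867872148 11.0
units [-0.03  0.04  4.29] turn left to base-radial
vice [[ 521. -392.  110.]
 [ 495. -367.  110.]
 [ 462. -386.   98.]]
```

View pics/w3.png

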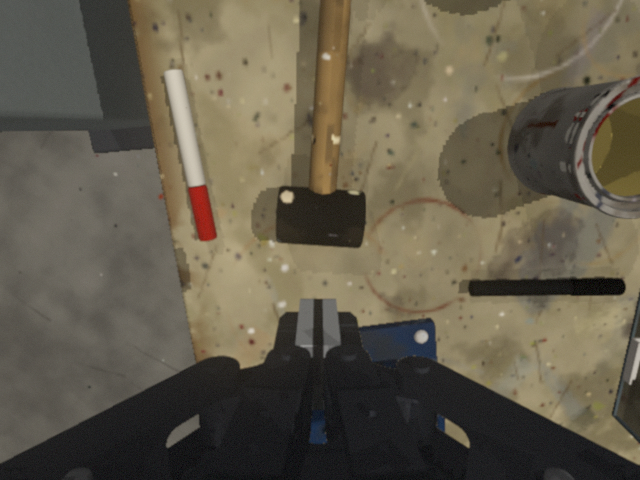

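The mallet head spans 277–365 by 185–247, so its centre is at about (321,216). The vice starts about 130 mm further along −y, so it is clear.

```bash
python3 -c "
from h import *
print(wpt('w3',[(321,216)],24),wpt('w3',[(321,214)],36),wpt('w3',[(277,216),(365,216)],36),wpt('w3',[(321,185),(321,247)],28))
p=wpt('w3',[(321,216)],30)[0];go([p[0],p[1],48+40+11])"
```

```text
[[ 458.8 -235.1   24. ]] [[ 459.1 -230.9   36. ]] [[ 423.7 -229.5   36. ]
 [ 494.2 -235.6   36. ]] [[ 461.  -208.8   28. ]
 [ 456.6 -260.8   28. ]]
t 11.25 tcp [ 456.  -233.   227.8] q [-0.47  0.24 -0.2   1.13  0.    1.18] yaw 1.486 w 0.2638583867872148 11.0
units [-0.02  0.1   4.29] turn left to base-radial
```

>>> drive_tool:
  moves:
    - [[-0.03,0.1,1.2],0]
    - [[-0.03,0.1,2.4],0]
    - [[-0.03,0.1,3.4],0]
    - [[-0.03,0.1,4.0],0]
    - [[-0.03,0.1,4.3],0]
    - [[-0.03,0.1,4.3],0]
    - [[-0.03,0.1,4.3],0]
    - [[-0.03,0.1,4.3],0]

```text
clock: 12.05
ee_pos: [458.8, -234.7, 100.4]
eef_rot: [0.001, 0.737, 0.676, 0.0]
ft_force: [-0.3, -0.0, 0.4]
width: 0.1
gripper_force: 0.0
```

>>> drive_tool:
  moves:
    - [[0,0,0],0]
    - [[0,0,0],0]
    - [[0,0,0],0]
    - [[0,0,0],0]
    - [[0,0,0],0]
    - [[0,0,0],0]
    - [[0,0,0],0]
    - [[0,0,0],0]

```text
clock: 12.85
ee_pos: [457.6, -234.2, 99.2]
eef_rot: [-0.0, 0.737, 0.676, -0.0]
ft_force: [-0.6, -0.3, 0.1]
width: 0.1
gripper_force: 0.0
```

>>> drive_tool:
  moves:
    - [[0,0,0],0]
    - [[0,0,0],0]
    - [[0,0,0],0]
    - [[0,0,0],0]
    - [[0,0,0],0]
    - [[0,0,0],0]
    - [[0,0,0],0]
    - [[0,0,0],0]

```text
clock: 13.65
ee_pos: [457.6, -234.3, 99.3]
eef_rot: [0.0, 0.737, 0.676, -0.0]
ft_force: [0.3, -0.6, 0.4]
width: 0.2
gripper_force: 0.0
```

>>> drive_tool:
  moves:
    - [[0,0,0],0]
    - [[0,0,0],0]
    - [[0,0,0],0]
    - [[0,0,0],0]
    - [[0,0,0],0]
    - [[0,0,0],0]
    - [[0,0,0],0]
    - [[0,0,0],0]

```text
clock: 14.45
ee_pos: [457.6, -234.3, 99.2]
eef_rot: [-0.0, 0.737, 0.676, -0.0]
ft_force: [-0.5, 0.3, 0.2]
width: 0.0
gripper_force: 0.0
```

```bash
python3 -c "
from h import *
save('side','c');go([459,-234,99])"
```

```text
t 14.5 tcp [ 457.6 -234.3   99.2] q [-0.47  0.35 -0.41  0.81  0.    1.18] yaw 1.485 w 0.05180929036477027 11.0
units [0.01 0.05 0.01] turn left to base-radial
```

View pics/c.png

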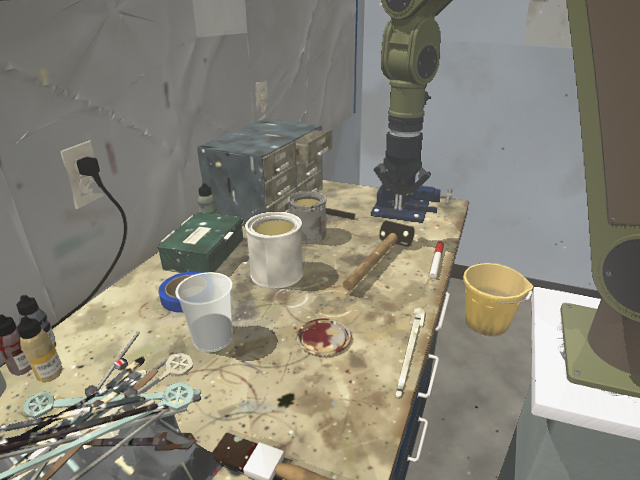

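The side view shows the fingertips at about (399,210), just above the mallet head at (397,230). Nothing else in the scene has moved.

```bash
python3 -c "
from rig import bot
print(bot.hand_in())"
```

```text
the job is handed in; nothing more can be done
None
```

I pointed at the lid, then the small tin, holding about 2.4 s over each. The hand ended about 40 mm above the mallet head, nothing was touched or moved, and I handed in at 14.5 s; no verdict was returned.

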